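# Shelve the pink bearing tray under the counter rack

## Task

Put the pink tray of bearings away: slide it in under the board, into the bay of the low white rack that is marked with the pink ticket, handle towards you, until its front wall is flush with the front edge of the rack's board. Keep it level so that nothing spills, and leave the blue and the green tray where they are.

Things in the scene. Friction and masses are not known exactly. Their poses are not given: they have to be found in the camera images.
- pink_tray (a point): Centre, 21 mm above its underside, of the loose open pink tray (0.3-0.55 kg): 120 mm long (x), 76 wide (y), 42 high. Its front end (-x) carries an upright handle fin, 14 mm thick across y, to pinch from above: grip part 28 mm long, its middle 80 mm from the centre towards -x, top 80 mm over the counter, best gripped 60 mm up. Slides easily. Starts left or right, handle roughly to the robot.
- pink_bay (a point): Where pink_tray lies when home, axes parallel; x inwards. Bay of the white rack under the pink ticket (70 x 60 mm, on the board): 92 mm wide, no floor plate, mouth and board edge 60 mm towards -x, back stop 66 mm to +x. Board 60-72 mm above the counter; the handle stays outside. Three bays, 100 mm pitch: yellow tray (fixed) at +y, blue in the other; their handles stick out 34 mm.
- blue_tray: Blue tray, loose, same shape and axes as the pink one, home in its bay; origin at the centre of its underside. Leave it alone.
- green_tray: Green tray, loose, same shape and axes as the pink one, on the counter on the opposite side from the pink one; origin at the centre of its underside. Leave it alone.
Mind the look-alikes: they are no part of the job. Of the things that look like the part that bears pink_tray, the smallest one is meant.

How it is judged:
By the outcome, as a careful person would: the job done as asked, in the order asked, and still so for the second after the job is handed in, with the robot touching nothing.
It also fails if it takes over 42 s, if anything falls off the work surface, if the arm or the gripper's body presses on something with over 40 N, if the wrist force passes 120 N, or if a joint passes its speed limit or range.

## Robot

A 6-joint arm with a two-finger parallel gripper is mounted at the origin on the work surface. World frame = base frame: x ahead of the robot, y to its left, z up, the work surface at z = 0. Lengths are in mm, angles in degrees, forces in N, time in s.
With the tool pointing down it reaches from about 350 to 850 mm from the base axis. Payload 8.1 kg.
Tool frame: the origin (TCP) lies midway between the tips of the shut fingers; the grasp point (between the pads) lies 19 mm behind it; z points along the fingers, y is the line along which they close (so a half turn about z gives the same grasp; the last joint's range is limited). The gripper opens to 85 mm and grips with 20 to 120 N. Pads are 22 mm wide; open, the fingers measure 114 mm over their backs; the gripper's body (76 mm by 85 mm) begins 54 mm behind the grasp point. The pads swing forward as they close: fully open they stand 13 mm farther back than shut.
Start: joints at [-80.18, 7.471, 85.268, -0, 87.261, -4.893], TCP at [152.412, -580.324, 231.292] pointing down, gripper open.
Joint ranges: [-169.43, 169.43], [-51.17, 129.36], [1.28, 143.12], [-76.62, 256.62], [0, 156.53], [-152.29, 152.29]. Speed limits (degrees/s): [136.94, 136.94, 159.86, 180, 180, 180].

## Interface

Orientations are given as [roll, pitch, yaw] about the fixed x, y, z axes, in that order (R = Rz(yaw) Ry(pitch) Rx(roll)).
In Python, from bench import r gives the robot as it stands. The module is installed in compiled form; this text tells all that it offers.
- The arm moves only by the tool jog_arm, never from a script. Its argument "rows" is a list of rows, each a list of 2 entries, a list of its own where there are three numbers: the shift along the tool's x, y, z in mm, then the turn, a rotation vector about the tool's x, y, z in rad. A call has 1 to 10 rows; each row is the pose to reach, as a shift and turn from the pose commanded when the call began, along the tool's axes at that moment; what a row does not reach only later rows make up. A row lasts 1/10 s, in which the tool goes at most 50 mm and 8.59 degrees, less where a joint would pass 70% of its speed; a pose out of reach is approached as far as the arm can. A call with a gripper value outside its range is refused whole. "grip" is the finger opening in mm, from 0 to 85.4, set as the call begins (left out, the last holds). The fingers move at their own pace and stop on an object; "force" is the grip in N (left out, the last holds). Time passes only in rows, so rows that repeat a pose let the fingers close. It gives the time, the measured TCP pose, the force, the opening and the grip force at its end, in the units of the state.
- r.sense(): the state, without advancing time (a new reading comes with each control period).
- r.snapshot(name): name is "scene" or "top" or "wrist"; returns (picture, depth): 384x512x3 uint8, blue, green, red; 384x512 float32, mm along the optical axis (not along the pixel's ray), 0 where there is no reading.
- r.camera_params(name): a dict with "fx", "fy", "cx", "cy" (pixels), "pose" (4x4, takes a point from camera to world coordinates); the wrist camera has in their place "tool_from_camera" (4x4, takes a point from camera to tool coordinates, whose origin is the TCP and whose axes are the flange's). Camera axes: x right, y down, z forward; pixel columns grow to the right and rows downward; lengths in mm; the calibration is good to about 2 mm. A picture is of the moment at which its call begins: read the wrist's pose just before it. camera_params takes no time and is no camera call.
- r.hand_in(): hands the job in; it is judged then, once.
The state is a dict: "time": time; "joint_pos": joint angles; "qd": joint speeds; "joint_efforts": joint torques, N m; "tool_pos": TCP position; "tcp_rot": TCP orientation; "ft_force": force on the tool from outside, world axes, zero at the start; "wrist_torque": the same for the moment, N m; "finger_gap": finger opening in mm; "grip_force": force on a finger pad.
Only numpy, scipy, OpenCV 4.12 (cv2) and the standard library are available. Lean on these libraries where they do the work, as an engineer would, in place of code of your own. Each camera call takes 0.05 s, during which the arm holds its last target. There are 200 camera calls.

## Working session

There is one attempt and no reset: what is moved stays moved. The work goes in short steps, Python scripts to look and compute and a tool call to move; the robot and the scene stay as the last step left them, time stands still between calls to the robot, and variables do not carry over. Pictures are saved under pics/ and viewed, at most 10 in all, crops included, and the job is handed in when it is done.

Besides the shell and the picture viewer there is one more tool, called after "Request:" as name(argument=value, ...), one argument or row to a line, values as JSON. jog_arm: Moves the arm, as the interface text tells. Its arguments: {"type":"object","properties":{"rows":{"type":"array"},"grip":{"type":"number"},"force":{"type":"number"}},"required":["rows"]}

```bash
mkdir -p pics; cat > h.py <<'E'
import numpy as np, cv2
from bench import r
def grab(n):
    s=r.sense(); im,d=r.snapshot(n); c=r.camera_params(n)
    np.savez(f'{n}.npz',im=im,d=d); return im,d,c,s
def ray(c,u,v,z):  # cast pixel onto plane at height z
    P=np.array(c['pose']); d=P[:3,:3]@np.stack([(np.asarray(u,float)-c['cx'])/c['fx'],(np.asarray(v,float)-c['cy'])/c['fy'],np.ones(np.shape(u))])
    o=P[:3,3].reshape((3,)+(1,)*(d.ndim-1)); return o+d*(z-o[2])/d[2]
def cloud(c,d):
    v,u=np.indices(d.shape); P=np.array(c['pose'])
    p=np.stack([(u-c['cx'])/c['fx']*d,(v-c['cy'])/c['fy']*d,d],-1)
    return p@P[:3,:3].T+P[:3,3]
E
python3 - <<'E'
from h import *
print(r.sense())
for n in('scene','top'):
    im,d,c,s=grab(n); cv2.imwrite(f'pics/{n}.png',im); print(n,c)
E
```

```text
{'time': 0.0, 'joint_pos': array([-8.01799999e+01,  7.51588053e+00,  8.53284971e+01, -1.48247463e-04,
        8.72629434e+01, -4.89335867e+00]), 'qd': array([-0.09853145,  0.06380424,  0.00683993, -0.00466099, -0.03307715,
       -0.02335165]), 'joint_efforts': array([ 1.42938472e-03, -5.69409406e+01, -5.00546873e+01, -2.94092579e-04,
        1.45803590e-02, -6.41848533e-05]), 'tool_pos': array([ 152.31311684, -579.77381882,  230.24389181]), 'tcp_rot': array([-1.79893058e+02, -9.00710023e-03,  1.47133576e+01]), 'ft_force': array([ 0.36733673, -0.3132966 ,  0.41531311]), 'wrist_torque': array([ 0.01591792, -0.02559296,  0.02861812]), 'grip_force': 0.0, 'finger_gap': 85.71310781281571}
scene {'fx': 434.89172611993826, 'fy': 434.89172611993826, 'cx': 258.0173116435919, 'cy': 196.9065628357961, 'pose': array([[ 3.14483856e-01,  7.91255881e-01, -5.24417807e-01,
         1.12925466e+03],
       [ 9.49224275e-01, -2.57148109e-01,  1.81240521e-01,
        -2.01967575e+02],
       [ 8.55458047e-03, -5.54787330e-01, -8.31948218e-01,
         1.05779499e+03],
       [ 0.00000000e+00,  0.00000000e+00,  0.00000000e+00,
         1.00000000e+00]])}
top {'fx': 387.54578259620314, 'fy': 387.54578259620314, 'cx': 255.85239860205823, 'cy': 190.49899824828583, 'pose': array([[ 2.09996946e-03, -9.86167945e-01,  1.65735857e-01,
         3.35306679e+02],
       [-9.99957917e-01, -5.90729196e-04,  9.15506711e-03,
        -6.00760191e+00],
       [-8.93052871e-03, -1.65748107e-01, -9.86127685e-01,
         9.54976150e+02],
       [ 0.00000000e+00,  0.00000000e+00,  0.00000000e+00,
         1.00000000e+00]])}
```

View pics/top.png

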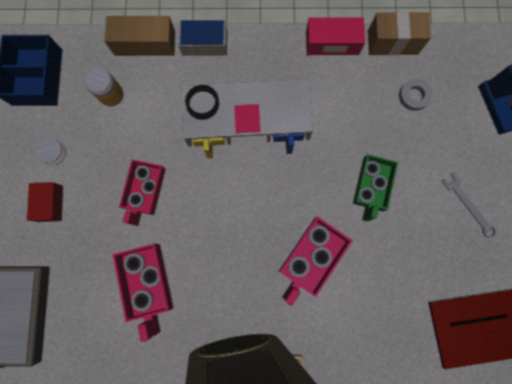

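View pics/scene.png

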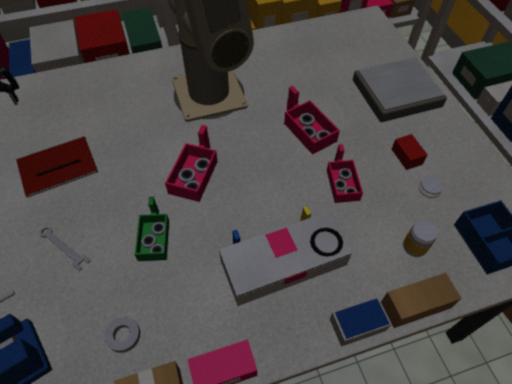

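Top view: the pink trays are at px (143,188) small, (143,283) large and (315,258) large. The smallest, (143,188), fits, and it lies on the opposite side from the green tray (376,183). The ticket at (247,118) marks the middle bay, between the yellow (207,143) and blue (290,138) handles. Next I'll measure and confirm in a crop.

```bash
cat > m1.py <<'E'
from h import *
def masks(n):
    z=np.load(n+'.npz'); im,d=z['im'],z['d']; hsv=cv2.cvtColor(im,cv2.COLOR_BGR2HSV)
    m=((hsv[...,0]>160)&(hsv[...,0]<176)&(hsv[...,1]>150)&(hsv[...,2]>60)).astype(np.uint8)
    return im,d,hsv,m
for n in('top','scene'):
    im,d,hsv,m=masks(n); c=r.camera_params(n); P=cloud(c,d)
    cs,_=cv2.findContours(m,cv2.RETR_EXTERNAL,cv2.CHAIN_APPROX_NONE)
    for k in cs:
        if cv2.contourArea(k)<60: continue
        f=np.zeros_like(m); cv2.drawContours(f,[k],-1,1,-1); q=P[(f>0)&(m>0)&(d>0)]
        x,y,w,h=cv2.boundingRect(k)
        hi=q[(q[:,2]>36)&(q[:,2]<47)]; top=q[q[:,2]>70]
        print(n,(x,y,w,h),'zmax %.0f'%np.percentile(q[:,2],98),'med',q.mean(0).round(0))
        if len(hi)>20:
            rc=cv2.minAreaRect(hi[:,:2].astype(np.float32)); print('   rim rect',np.round(rc[0],1),np.round(rc[1],1),round(rc[2],1))
        if len(top)>3:
            print('   top>70 mean',top.mean(0).round(1),len(top), top.min(0).round(), top.max(0).round())
    if n=='top':
        reg=(P[...,2]>66)&(P[...,2]<78)&(hsv[...,1]<60)
        reg[:70]=0;reg[150:]=0;reg[:,:175]=0;reg[:,325:]=0
        q=P[reg]; print('board z',np.median(q[:,2]),cv2.minAreaRect(q[:,:2].astype(np.float32)))
        vv,uu=np.nonzero(reg); print(uu.min(),uu.max(),vv.min(),vv.max())
        for u in range(190,312,10):
            v=vv[uu==u].max() if (uu==u).any() else 0; print(u,v,ray(c,u,v,72).round(0)[:2],end=' | ')
        print()
        crop=cv2.resize(im[75:235,110:320],None,fx=3.6,fy=3.6,interpolation=cv2.INTER_CUBIC); cv2.imwrite('pics/crop.png',crop)
E
python3 m1.py
```

```text
top (139, 323, 10, 18) zmax 107 med [176. 238. 104.]
   top>70 mean [176.4 237.9 103.6] 138 [160. 228.  93.] [194. 248. 108.]
top (113, 244, 56, 78) zmax 57 med [270. 265.  26.]
   rim rect [269.9 263.1] [160.7  95.6] 14.3
top (280, 217, 72, 88) zmax 105 med [ 325. -136.   27.]
   rim rect [ 327.3 -148.7] [ 82.2 162.9] 66.2
   top>70 mean [251.8 -75.8 103.5] 132 [234. -89.  86.] [268. -62. 108.]
top (120, 160, 43, 63) zmax 81 med [492. 283.  26.]
   rim rect [495.3 281. ] [ 74.8 127.1] 78.4
   top>70 mean [421.7 294.7  79.1] 64 [410. 288.  71.] [433. 301.  83.]
top (235, 105, 25, 28) zmax 77 med [658.  24.  74.]
   top>70 mean [658.   23.9  73.7] 629 [624.  -5.  70.] [692.  53.  78.]
top (308, 18, 57, 36) zmax 63 med [ 888. -197.   55.]
   rim rect [ 860.5 -197.2] [  4. 135.] 0.3
board z 72.10996706675724 ((684.6502075195312, 26.383880615234375), (134.36968994140625, 308.0704345703125), 3.345953941345215)
182 312 79 138
190 138 [610. 158.] | 200 137 [612. 135.] | 210 137 [612. 111.] | 220 136 [615.  87.] | 230 136 [615.  64.] | 240 135 [617.  40.] | 250 134 [619.  16.] | 260 134 [619.  -7.] | 270 133 [622. -31.] | 280 133 [622. -55.] | 290 132 [624. -78.] | 300 132 [ 624. -102.] | 310 131 [ 627. -126.] | 
scene (188, 340, 69, 44) zmax 65 med [ 895. -197.   61.]
scene (266, 228, 31, 29) zmax 79 med [659.  24.  75.]
   top>70 mean [659.   24.2  75.3] 540 [623.  -6.  70.] [694.  55.  80.]
scene (328, 159, 35, 37) zmax 47 med [495. 283.  27.]
   rim rect [496.2 282.3] [ 75.3 130.3] 78.5
scene (166, 144, 50, 48) zmax 60 med [ 324. -135.   33.]
scene (285, 101, 54, 43) zmax 60 med [272. 268.  41.]
scene (366, 0, 27, 7) zmax -343 med [-822. 1178. -378.]
```

View pics/crop.png

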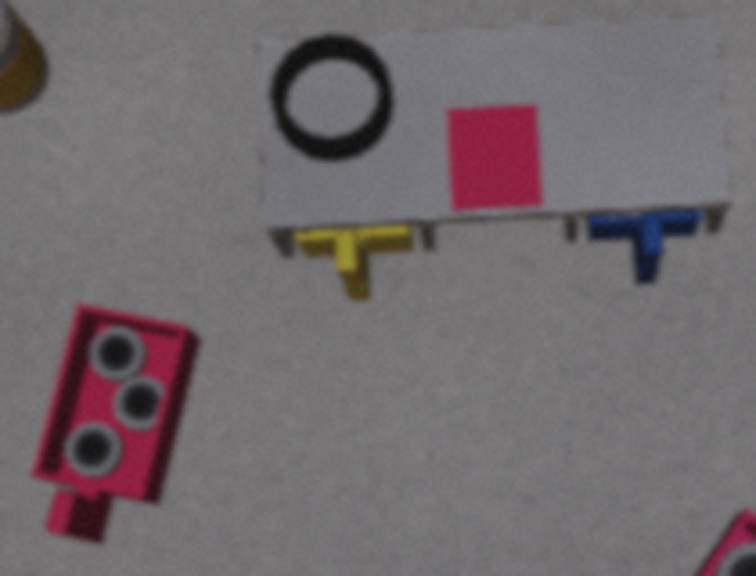

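The crop confirms it: the small pink tray with three bearings, rim 75 x 127 mm (nominal 76 x 120) and fin top at z≈80. The pink ticket is on the board over the empty middle bay. The tray is at about (496,282), yaw −11.5°. The rack yaw is +3.35°, the board front edge's middle is at about (617.6,22.5), so the bay is at about (677.5,26). Next I swing over to the handle.

Request:
jog_arm(
  rows=[
    [[368,-348,0],[0,0,-1.5]],
    [[368,-348,0],[0,0,-1.5]],
    [[368,-348,0],[0,0,-1.5]],
    [[368,-348,0],[0,0,-1.5]],
    [[368,-348,0],[0,0,-1.5]],
    [[368,-348,0],[0,0,-1.5]],
    [[368,-348,0],[0,0,-1.5]],
    [[368,-348,0],[0,0,-1.5]],
    [[368,-348,0],[0,0,-1.5]],
    [[368,-348,0],[0,0,-1.5]],
  ],
  grip=60,
)

```text
time: 1.1
tool_pos: [417.0, -153.8, 231.2]
tcp_rot: [180.0, 0.0, 101.0]
ft_force: [0.3, -0.2, -0.6]
finger_gap: 59.8
grip_force: 0.0
```

Request:
jog_arm(
  rows=[
    [[443,86,30],[0,0,-1.18]],
    [[443,86,30],[0,0,-1.18]],
    [[443,86,30],[0,0,-1.18]],
    [[443,86,30],[0,0,-1.18]],
    [[443,86,30],[0,0,-1.18]],
    [[443,86,30],[0,0,-1.18]],
    [[443,86,30],[0,0,-1.18]],
    [[443,86,30],[0,0,-1.18]],
    [[443,86,30],[0,0,-1.18]],
    [[443,86,30],[0,0,-1.18]],
  ],
)

```text
time: 2.1
tool_pos: [417.4, 300.2, 199.8]
tcp_rot: [180.0, -0.1, 168.6]
ft_force: [-1.1, -0.8, 0.5]
finger_gap: 59.7
grip_force: 0.0
```

```bash
cat >> h.py <<'E'
from scipy.spatial.transform import Rotation as Ro
def tool(s):
    T=np.eye(4); T[:3,:3]=Ro.from_euler('xyz',s['tcp_rot'],degrees=True).as_matrix(); T[:3,3]=s['tool_pos']; return T
def wrist():
    im,d,c,s=grab('wrist'); c['pose']=tool(s)@np.array(c['tool_from_camera']); return im,d,c,s
def go(s,p,yaw):  # shift, turn to reach world point p at the given yaw
    T=tool(s); Rt=Ro.from_euler('xyz',[180,0,yaw],degrees=True).as_matrix()
    print('shift',(T[:3,:3].T@(np.array(p)-T[:3,3])).round(1),'turn',Ro.from_matrix(T[:3,:3].T@Rt).as_rotvec().round(3))
E
python3 - <<'E'
from h import *
im,d,c,s=wrist(); print(s['time'],s['tool_pos'],s['tcp_rot'],s['joint_pos'].round(1)); cv2.imwrite('pics/w1.png',im)
print(np.array(c['tool_from_camera']).round(2))
hsv=cv2.cvtColor(im,cv2.COLOR_BGR2HSV); P=cloud(c,d)
m=(hsv[...,0]>160)&(hsv[...,0]<176)&(hsv[...,1]>130)&(hsv[...,2]>50)&(d>0)&(np.hypot(P[...,0]-470,P[...,1]-285)<150)
q=P[m]; top=q[(q[:,2]>74)&(q[:,2]<88)]; rim=q[(q[:,2]>38)&(q[:,2]<46)]
for a in(top,rim):
    print(len(a),a.mean(0).round(1)); print([np.round(x,1) for x in cv2.minAreaRect(a[:,:2].astype(np.float32))])
E
```

```text
2.1 [417.3712751  300.1591081  199.81664167] [ 1.79986904e+02 -1.41346897e-01  1.68563615e+02] [ 2.990e+01 -4.900e+00  1.011e+02  1.000e-01  8.390e+01 -4.860e+01]
[[   0.     -0.97   -0.26   65.69]
 [   1.      0.      0.     -0.71]
 [  -0.     -0.26    0.97 -142.28]
 [   0.      0.      0.      1.  ]]
364 [420.5 296.   79.1]
[array([420.7, 296.1]), array([12.9, 27. ]), np.float64(78.8)]
1111 [489.2 276.4  41.3]
[array([444.8, 279.8]), array([ 95.1, 239. ]), np.float64(89.3)]
```

View pics/w1.png

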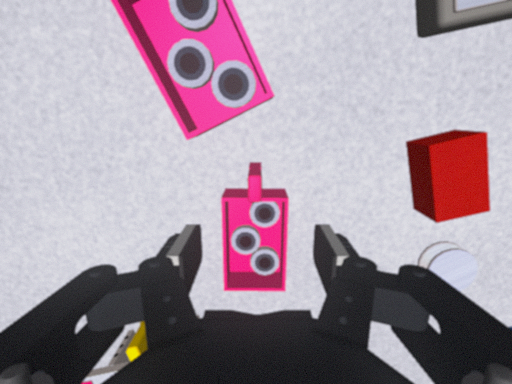

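The wrist view shows the fin at px (255,178) of the small tray (255,240), centred between the fingers. The fin top measures 27 x 13 mm at z 79, centre (420.6,296.1), yaw −11.2°. Descending.

Request:
jog_arm(
  rows=[
    [[-3.5,-3.4,30],[0,0,0]],
    [[-3.5,-3.4,65],[0,0,0]],
    [[-3.5,-3.4,95],[0,0,0]],
    [[-3.5,-3.4,120],[0,0,0]],
    [[-3.5,-3.4,138],[0,0,0]],
    [[-3.5,-3.4,150],[0,0,0]],
    [[-3.5,-3.4,156],[0,0,0]],
    [[-3.5,-3.4,159],[0,0,0]],
    [[-3.5,-3.4,159],[0,0,0]],
  ],
)

```text
time: 3.05
tool_pos: [422.3, 291.4, 42.8]
tcp_rot: [180.0, 0.0, 168.2]
ft_force: [-0.8, -0.3, -0.4]
finger_gap: 60.0
grip_force: 0.0
```

Request:
jog_arm(
  rows=[
    [[0,0,0],[0,0,0]],
    [[0,0,0],[0,0,0]],
    [[0,0,0],[0,0,0]],
    [[0,0,0],[0,0,0]],
    [[0,0,0],[0,0,0]],
    [[0,0,0],[0,0,0]],
    [[0,0,0],[0,0,0]],
    [[0,0,0],[0,0,0]],
  ],
  grip=5,
  force=50,
)

```text
time: 3.85
tool_pos: [422.4, 292.0, 43.1]
tcp_rot: [179.9, 0.1, 168.3]
ft_force: [-1.3, 0.5, 5.6]
finger_gap: 13.3
grip_force: 50.6
```

Gripped at gap 13.3. Sliding the tray sideways gently, staying clear of the yellow handle and turning towards the rack axis.

Request:
jog_arm(
  rows=[
    [[0,-2,0],[0,0,0]],
    [[-0.4,-7,0],[0,0,-0.005]],
    [[-0.8,-14,0],[0,0,-0.01]],
    [[-1.4,-24,0],[0,0,-0.02]],
    [[-2,-35,0],[0,0,-0.03]],
    [[-2.8,-47,0],[0,0,-0.04]],
    [[-3.5,-59,0],[0,0,-0.05]],
    [[-4.2,-71,0],[0,0,-0.06]],
    [[-5,-83,0],[0,0,-0.07]],
    [[-5.7,-95,0],[0,0,-0.08]],
  ],
)

```text
time: 4.85
tool_pos: [408.9, 197.5, 43.1]
tcp_rot: [179.9, 0.1, 172.9]
ft_force: [1.4, 4.9, 5.9]
finger_gap: 13.5
grip_force: 50.7
```

Request:
jog_arm(
  rows=[
    [[-0.6,-12,0],[0,0,-0.01]],
    [[-1.2,-24,0],[0,0,-0.02]],
    [[-1.8,-36,0],[0,0,-0.03]],
    [[-2.4,-48,0],[0,0,-0.04]],
    [[-3,-60,0],[0,0,-0.05]],
    [[-3.6,-72,0],[0,0,-0.06]],
    [[-4.2,-84,0],[0,0,-0.07]],
    [[-4.8,-96,0],[0,0,-0.08]],
    [[-5.3,-107,0],[0,0,-0.09]],
    [[-5.8,-117,0],[0,0,-0.1]],
  ],
)

```text
time: 5.85
tool_pos: [400.1, 80.6, 43.1]
tcp_rot: [179.9, 0.1, 178.6]
ft_force: [-0.1, 6.8, 7.0]
finger_gap: 13.4
grip_force: 51.0
```

Request:
jog_arm(
  rows=[
    [[-4,-9,0],[0,0,-0.01]],
    [[-8,-18,0],[0,0,-0.02]],
    [[-12.5,-27,0],[0,0,-0.033]],
    [[-17,-37,0],[0,0,-0.046]],
    [[-21.5,-47,0],[0,0,-0.058]],
    [[-25.5,-56,0],[0,0,-0.069]],
    [[-29,-63,0],[0,0,-0.077]],
    [[-31,-67,0],[0,0,-0.081]],
    [[-32,-68.5,0],[0,0,-0.083]],
    [[-32,-68.5,0],[0,0,-0.083]],
  ],
)

```text
time: 6.85
tool_pos: [429.6, 11.7, 43.1]
tcp_rot: [179.9, -0.0, -176.6]
ft_force: [-4.6, 5.7, 13.7]
finger_gap: 13.5
grip_force: 52.0
```

```bash
cat > m2.py <<'E'
from h import *
a=np.array([np.cos(np.radians(3.35)),np.sin(np.radians(3.35))]); n2=np.array([-a[1],a[0]]); F=np.array([617.6,22.5])
def rel(p): return np.stack([(p[...,:2]-F)@a,(p[...,:2]-F)@n2],-1)
s=r.sense(); print(s['time'],s['tool_pos'].round(1),s['tcp_rot'].round(2),'tcp rel',rel(s['tool_pos']).round(1))
import sys
for n in('top','scene','wrist'):
    if n=='wrist': im,d,c,s=wrist()
    else: im,d,c,s=grab(n)
    P=cloud(c,d); hsv=cv2.cvtColor(im,cv2.COLOR_BGR2HSV)
    near=(np.abs(P[...,1]-20)<60)&(P[...,0]>400)&(P[...,0]<640)
    pk=(hsv[...,0]>160)&(hsv[...,0]<176)&(hsv[...,1]>130)&(hsv[...,2]>50)&(d>0)&near
    q=P[pk]; rim=q[(q[:,2]>37)&(q[:,2]<47)]
    print(n,len(rim))
    if len(rim)>30:
        rc=cv2.minAreaRect(rel(rim).astype(np.float32)); print('  rim rel',[np.round(x,1) for x in rc], np.percentile(rel(rim),[1,99],axis=0).round(1).tolist())
    b=(P[...,2]>67)&(P[...,2]<77)&(hsv[...,1]<70)&(P[...,0]>585)&(P[...,0]<760)&(np.abs(P[...,1]-25)<180)
    if b.sum()>100:
        rb=rel(P[b]); print('  board rel',[np.round(x,1) for x in cv2.minAreaRect(rb.astype(np.float32))],np.percentile(rb,[.5,99.5],axis=0).round(1).tolist())
    # front edge by ray: last board pixel per column, in the top view
    cv2.imwrite(f'pics/m2_{n}_{s["time"]:.2f}.png',im)
E
python3 m2.py; ls pics
```

```text
6.85 [429.6  11.7  43.1] [ 1.7993e+02 -1.0000e-02 -1.7665e+02] tcp rel [-188.3    0.2]
top 0
  board rel [array([66.6, -0.2]), array([308.4, 134.1]), np.float64(90.0)] [[0.6, -152.8], [132.0, 152.4]]
scene 216
  rim rel [array([-113.6,    2.3]), array([131.5,  74.7]), np.float64(0.5)] [[-175.4, -35.0], [-48.5, 39.2]]
  board rel [array([62.4,  0.9]), array([309.1, 143.9]), np.float64(89.4)] [[0.1, -152.7], [132.5, 152.9]]
wrist 181
  rim rel [array([-187. ,   -0.5]), array([35.2, 74.4]), np.float64(0.5)] [[-204.3, -36.6], [-169.5, 36.3]]
crop.png
m2_scene_6.90.png
m2_top_6.85.png
m2_wrist_6.95.png
scene.png
top.png
w1.png
```

The tray is straight to the rack (0.5°) and centred within about 2 mm. Its centre is about 76 mm ahead of the TCP, and the front edge checks out at rel x 0.1–0.6. Pushing in, with a hair of lift because the tool presses at 14 N.

Request:
jog_arm(
  rows=[
    [[-2,0,-0.4],[0,0,0]],
    [[-6,0,-0.4],[0,0,0]],
    [[-13,0,-0.4],[0,0,0]],
    [[-22,0,-0.4],[0,0,0]],
    [[-32,0,-0.4],[0,0,0]],
    [[-42,0,-0.4],[0,0,0]],
    [[-52,0,-0.4],[0,0,0]],
    [[-61,0,-0.4],[0,0,0]],
    [[-67,0,-0.4],[0,0,0]],
    [[-70,0,-0.4],[0,0,0]],
  ],
)

```text
time: 8.0
tool_pos: [498.2, 14.8, 43.1]
tcp_rot: [-180.0, -0.2, -176.7]
ft_force: [-14.2, -1.4, 19.3]
finger_gap: 13.5
grip_force: 52.7
```

```bash
python3 m2.py; python3 - <<'E'
import cv2,glob
im=cv2.imread(sorted(glob.glob('pics/m2_scene_8*.png'))[-1]); cv2.imwrite('pics/s2.png',cv2.resize(im[150:310,190:370],None,fx=3.6,fy=3.6,interpolation=2))
E
```

```text
8.0 [498.2  14.8  43.1] [-179.97   -0.22 -176.66] tcp rel [-119.7   -0.7]
top 1
  board rel [array([50.8, -0. ]), array([308.1, 166.5]), np.float64(89.7)] [[1.1, -153.2], [132.2, 152.6]]
scene 138
  rim rel [array([-63.1,   1.2]), array([75.2, 89.5]), np.float64(89.9)] [[-107.4, -36.4], [-20.0, 38.3]]
  board rel [array([63.,  1.]), array([309. , 140.2]), np.float64(89.9)] [[0.4, -152.5], [132.5, 153.5]]
wrist 175
  rim rel [array([-117.9,   -1.6]), array([35.3, 73.8]), np.float64(0.5)] [[-135.4, -37.7], [-100.5, 35.0]]
```

View pics/s2.png

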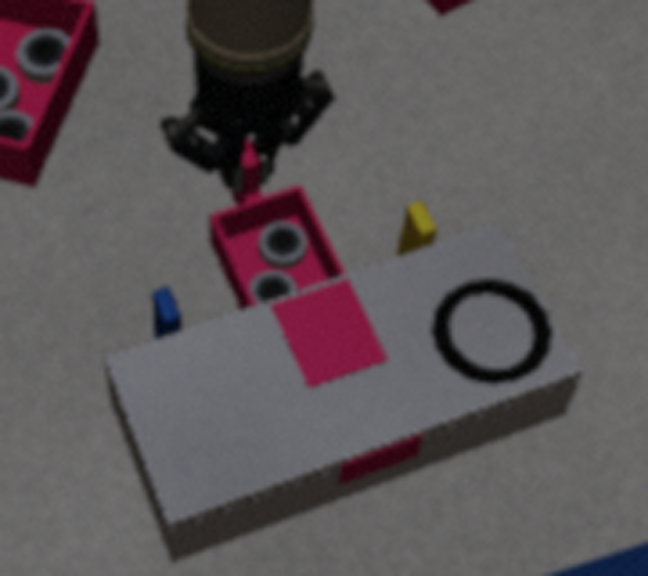

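The scene crop shows the tray entering the middle bay squarely under the ticket (crop px 330,330), with the blue and yellow handles clear. Continuing.

Request:
jog_arm(
  rows=[
    [[-2,0,-0.5],[0,0,0]],
    [[-7,0,-0.5],[0,0,0]],
    [[-15,0,-0.5],[0,0,0]],
    [[-25,0,-0.5],[0,0,0]],
    [[-36,0,-0.5],[0,0,0]],
    [[-47,0,-0.5],[0,0,0]],
    [[-58,0,-0.5],[0,0,0]],
    [[-68,0,-0.5],[0,0,0]],
    [[-76,0,-0.5],[0,0,0]],
    [[-80,0,-0.5],[0,0,0]],
  ],
)

```text
time: 9.15
tool_pos: [578.3, 19.4, 43.1]
tcp_rot: [-180.0, -0.2, -176.7]
ft_force: [-10.2, -1.4, 11.9]
finger_gap: 13.4
grip_force: 51.8
```

Request:
jog_arm(
  rows=[
    [[-3,0,0],[0,0,0]],
    [[-6,0,0],[0,0,0]],
    [[-9,0,0],[0,0,0]],
    [[-10,0,0],[0,0,0]],
    [[-10,0,0],[0,0,0]],
    [[-10,0,0],[0,0,0]],
  ],
)

```text
time: 9.75
tool_pos: [588.0, 20.0, 43.1]
tcp_rot: [-180.0, -0.2, -176.7]
ft_force: [-6.6, -0.4, 8.3]
finger_gap: 13.1
grip_force: 51.2
```

```bash
python3 m2.py; python3 - <<'E'
import cv2,glob
cv2.imwrite('pics/w2.png',cv2.imread(glob.glob('pics/m2_wrist_*.png')and max(glob.glob('pics/m2_wrist_*.png'),key=lambda f:float(f.split('_')[-1][:-4]))))
E
```

```text
9.75 [588.   20.   43.1] [-1.7998e+02 -1.6000e-01 -1.7667e+02] tcp rel [-29.7  -0.8]
top 3
  board rel [array([66.1, -0. ]), array([133. , 308.6]), np.float64(0.2)] [[0.4, -153.6], [131.8, 153.2]]
scene 7
  board rel [array([51.1,  0.8]), array([308.2, 164.2]), np.float64(89.7)] [[-0.5, -152.5], [132.4, 153.1]]
wrist 178
  rim rel [array([-28.2,  -1.3]), array([34.9, 75.2]), np.float64(0.3)] [[-45.6, -38.0], [-10.8, 35.9]]
  board rel [array([-10.6,  -2. ]), array([ 47.7, 254.3]), np.float64(0.2)] [[-33.3, -128.2], [12.7, 123.8]]
```

View pics/w2.png

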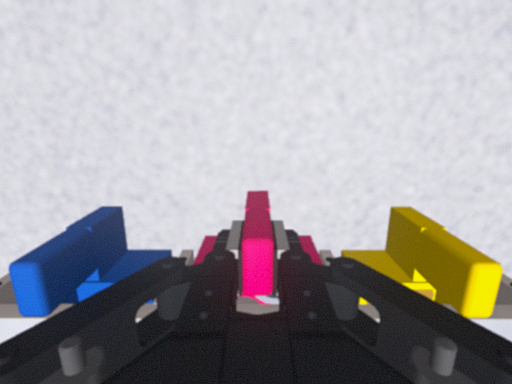

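The wrist view shows the pink fin (258,240) held, and the pink wall (205–310,250) still about 10+ mm short of the blue (135,275) and yellow (380,265) walls. I'll use the fixed yellow tray and the blue one as flush references.

```bash
cat > m3.py <<'E'
from h import *
from m2 import rel
def walls(out=True):
    im,d,c,s=wrist(); P=cloud(c,d); R=rel(P); hsv=cv2.cvtColor(im,cv2.COLOR_BGR2HSV); H=hsv[...,0]; S=hsv[...,1]
    print('tcp rel',rel(s['tool_pos']).round(2),s['time'])
    for n,lo,hi,y0 in(('pink',160,176,0),('blue',100,125,-100),('yellow',20,32,100)):
        m=(H>=lo)&(H<=hi)&(S>130)&(d>0)&(np.abs(R[...,1]-y0)<50)
        z=P[...,2]; lat=np.abs(R[...,1]-y0)
        f=m&(lat>11)&(lat<36)&(z>8)&(z<36); t=m&(z>74)&(z<84)&(lat<11); rm=m&(lat>11)&(lat<36)&(z>39)&(z<46)
        o=[n,'face n',f.sum()]
        if f.sum()>5: o+=[np.percentile(R[f][:,0],[10,50,90]).round(1)]
        if rm.sum()>5: o+=['rim n',rm.sum(),np.percentile(R[rm][:,0],[2,98]).round(1)]
        if t.sum()>5: o+=['fintop',t.sum(),np.percentile(R[t],[2,98],axis=0).round(1).tolist()]
        print(*o)
    return im
if __name__=='__main__': walls()
E
sed -i 's/^s=r.sense(); print/if __name__=="__main__":\n  s=r.sense(); print/; s/^for n in(.top.,.scene.,.wrist.):/for n in(("top","scene","wrist") if __name__=="__main__" else ()):/' m2.py
python3 m3.py
```

```text
tcp rel [-29.67  -0.76] 9.9
pink face n 338 [-11.7 -11.3 -10.8] rim n 6 [-12.  -11.3] fintop 1924 [[-45.3, -7.9], [-19.4, 5.4]]
blue face n 565 [-0.6 -0.1  0.4] rim n 54 [-0.7 14.4] fintop 2143 [[-34.2, -107.5], [-8.5, -94.5]]
yellow face n 764 [-0.3  0.2 27.5] rim n 54 [-0.5  2.5] fintop 2151 [[-33.9, 90.3], [-7.8, 103.3]]
```

All three references agree: the pink wall is at −11.3 and blue/yellow are at 0±0.2. Advancing 11.3 mm.

Request:
jog_arm(
  rows=[
    [[-2,0,0],[0,0,0]],
    [[-5,0,0],[0,0,0]],
    [[-8,0,0],[0,0,0]],
    [[-10,0,0],[0,0,0]],
    [[-11,0,0],[0,0,0]],
    [[-11.3,0,0],[0,0,0]],
    [[-11.3,0,0],[0,0,0]],
    [[-11.3,0,0],[0,0,0]],
    [[-11.3,0,0],[0,0,0]],
  ],
)

```text
time: 10.85
tool_pos: [599.1, 20.7, 43.1]
tcp_rot: [-180.0, -0.2, -176.7]
ft_force: [-8.1, -1.0, 10.3]
finger_gap: 13.4
grip_force: 51.3
```

```bash
python3 m3.py
```

```text
tcp rel [-18.59  -0.76] 10.85
pink face n 332 [-0.6 -0.2  0.2] fintop 1934 [[-34.2, -7.9], [-7.9, 5.4]]
blue face n 903 [-0.5 -0.1  2.1] rim n 290 [-0.7  3.4] fintop 2260 [[-34.0, -107.5], [-8.6, -94.5]]
yellow face n 1072 [-0.2  0.3 28. ] rim n 361 [-0.5  4.2] fintop 2274 [[-33.8, 90.3], [-7.6, 103.2]]
```

Flush with both neighbours within 0.3 mm. Release and rise.

Request:
jog_arm(
  rows=[
    [[0,0,0],[0,0,0]],
    [[0,0,0],[0,0,0]],
    [[0,0,0],[0,0,0]],
    [[0,0,0],[0,0,0]],
    [[0,0,0],[0,0,0]],
    [[0,0,0],[0,0,0]],
  ],
  grip=45,
)

```text
time: 11.5
tool_pos: [600.6, 21.1, 43.1]
tcp_rot: [180.0, -0.0, -176.7]
ft_force: [-0.5, 0.7, 0.4]
finger_gap: 44.7
grip_force: 0.0
```

Request:
jog_arm(
  rows=[
    [[0,0,-5],[0,0,0]],
    [[0,0,-15],[0,0,0]],
    [[0,0,-35],[0,0,0]],
    [[0,0,-60],[0,0,0]],
    [[0,0,-90],[0,0,0]],
    [[10,0,-115],[0,0,0]],
    [[25,0,-130],[0,0,0]],
    [[35,0,-138],[0,0,0]],
    [[40,0,-140],[0,0,0]],
    [[40,0,-140],[0,0,0]],
  ],
)

```text
time: 12.5
tool_pos: [560.8, 18.8, 184.2]
tcp_rot: [-180.0, 0.1, -176.7]
ft_force: [1.7, -0.3, -0.4]
finger_gap: 45.2
grip_force: 0.0
```

```bash
python3 - <<'E'
from m3 import *
cv2.imwrite('pics/w3.png',walls()); print(r.sense()['finger_gap'])
im,d,c,s=grab('scene'); cv2.imwrite('pics/s3.png',im)
E
```

```text
tcp rel [-56.94  -0.37] 12.5
pink face n 400 [-0.6 -0.2  0.2] rim n 225 [-0.6  6.9] fintop 516 [[-33.9, -9.3], [66.4, 9.0]]
blue face n 216 [-0.5 -0.2  0.2] rim n 117 [-0.7  6.2] fintop 401 [[-34.0, -107.5], [-8.2, -94.9]]
yellow face n 277 [-0.3  0.1  9.6] rim n 146 [-0.3  8.1] fintop 416 [[-33.8, 90.8], [-7.6, 103.7]]
44.81272971054276
```

View pics/w3.png

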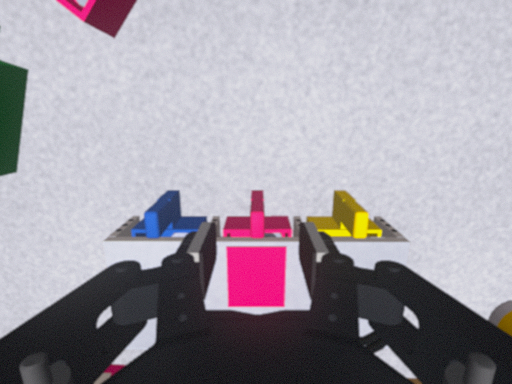

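View pics/s3.png

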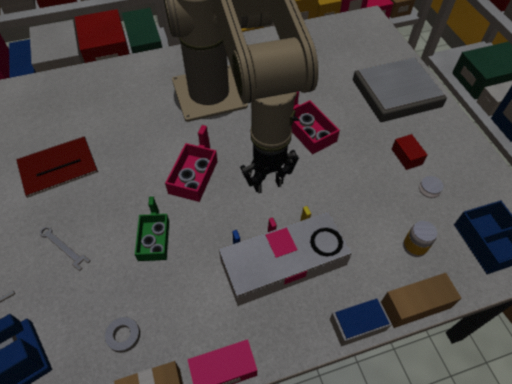

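In the wrist view the pink wall (257,228) lines up with blue (170,228) and yellow (343,228), all at rel x 0±0.2, under the pink ticket (257,275). In the scene view blue (236,237) and green (152,235) are unmoved, nothing has spilled, and the gripper is clear.

```bash
python3 -c "from bench import r; print(r.hand_in())"
```

```text
the job is handed in; nothing more can be done
None
```

The small pink tray is in the bay under the pink ticket, handle towards the robot and front wall flush with the board edge to about 0.2 mm; nothing spilled, the blue and green trays look unmoved, and I handed it in at about 12.6 s.

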